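Dock the pill box and hold the sprung dose drawer open at its line

ROBOT

A 6-joint arm with a two-finger parallel gripper is mounted at the origin on the work surface. World frame = base frame: x ahead of the robot, y to its left, z up, the work surface at z = 0. Lengths are in m, angles in rad, forces in N, time in s.
With the tool pointing down it reaches from about 0.25 to 0.775 m from the base axis. Payload 4 kg.
Tool frame: the origin (TCP) lies on the centre line of the jaws, within the pads' length; the fingertips stand 8 mm ahead of it and the grasp point (between the pads) lies 11 mm behind it; y points along the fingers, x is the direction in which the jaws open and shut, and the axes are right-handed (so a half turn about y gives the same grasp; the last joint's range is limited). The gripper opens to 94 mm and grips with 3 to 60 N. Pads are 16 mm wide; open, the fingers measure 119 mm over their backs; the gripper's body (75 mm by 177 mm) begins 78 mm behind the grasp point.
Start: joints at [-0.103, 0.087, 1.371, -0, 1.684, -0.103], TCP at [0.55, -0, 0.189] pointing down, gripper open.
Joint ranges: [-3.1, 3.1], [-0.76, 2.03], [0.27, 2.55], [-1.08, 4.22], [0.17, 2.65], [-2.57, 2.57]. Speed limits (rad/s): [2.79, 2.79, 3.14, 3.14, 3.14, 3.14].

INTERFACE

Orientations are given as [roll, pitch, yaw] about the fixed x, y, z axes, in that order (R = Rz(yaw) Ry(pitch) Rx(roll)).
In Python, from bench import robot gives the robot as it stands.
- The arm moves only by the tool step_arm, never from a script. Its argument "commands" is a list of rows, each an object with "xyz": the shift along the world's x, y, z in m, a list of three; "twist": the turn, a rotation vector about the world's x, y, z in degrees, a list of three. In form: [{"xyz": [tx, ty, tz], "twist": [ax, ay, az]}, ...]. A call has 1 to 12 rows; each row is the pose to reach, as a shift and turn from the pose commanded when the call began; what a row does not reach only later rows make up. A row lasts 1/12 s, in which the tool goes at most 41.7 mm and 7.16 degrees, less where a joint would pass 70% of its speed; a pose out of reach is approached as far as the arm can. A call with a gripper value outside its range is refused whole. "fingers" is the closure in counts, from 0 (fully open) to 255 (shut), set as the call begins (left out, the last holds). The fingers move at their own pace and stop on an object; the grip force is fixed at half the most. Time passes only in rows, so rows that repeat a pose let the fingers close. It gives the time, the measured TCP pose, the force and the opening at its end, in the units of the state.
- robot.get_obs(): the state, without advancing time (a new reading comes with each control period).
- robot.snapshot(name): name is "scene" or "side" or "wrist"; returns (picture, depth): 420x560x3 uint8, red, green, blue; 420x560 float32, m along the optical axis (not along the pixel's ray), 0 where there is no reading.
- robot.camera_info(name): a dict with "fx", "fy", "cx", "cy" (pixels), "R" (3x3) and "t" (3): a world point X has camera coordinates R X + t. Camera axes: x right, y down, z forward; pixel columns grow to the right and rows downward; lengths in m; the calibration is good to about 2 mm. The wrist camera is an equidistant fisheye: a pixel r from the principal point sees the ray r / f radians off the axis. A picture is of the moment at which its call begins: read the wrist's pose just before it. camera_info takes no time and is no camera call; for the wrist camera it gives the pose at the moment of the call.
- robot.close_job(): hands the job in, once; it reports no verdict.
The state is a dict: "time": time; "joint_positions": joint angles; "qvel": joint speeds; "joint_torque": joint torques, N m; "tool_pos": TCP position; "ee_rot": TCP orientation; "wrist_force": force on the tool from outside, world axes, zero at the start; "wrist_torque": the same for the moment, N m; "width": finger opening in m.
Only numpy, scipy, OpenCV 4.12 (cv2) and the standard library are available. Lean on these libraries where they do the work, as an engineer would, in place of code of your own. Each camera call takes 0.05 s, during which the arm holds its last target.

TASK

Dock the purple pill box in the shaped pocket on top of the white tablet dispenser, lids up with its white tabs on the drawer side, set down rather than dropped, flat and fully home, and let go of it. Then pull the dispenser's spring-return drawer out by its upright teal lip until the drawer's front face stands right over the yellow line on the foot, and finish while still holding it there against the spring so that the dose can be taken. Leave the pill box docked, and do not disturb the glass cup, the toothbrush stand or the nail file.

Things in the scene. Friction and masses are not known exactly. Their poses are not given: they have to be found in the camera images.
- dispenser: Tablet dispenser that does not move on the shelf: white housing on a dark foot. Origin on the shelf right under the centre of its pocket; its x axis points from the drawer side to the back, y along its width, z up. Its heading changes from one start to another (within 0.3 rad). Housing from x -38 to +42 mm, 136 mm wide, top at 44 mm. Foot 6 mm high, 140 mm wide, from x -128 to +44 mm.
- pocket (a point): Centre of the floor of the rectangular pocket in the housing's top, 34 mm above the shelf; axes as the dispenser's. Pocket 40 mm along x, 116 mm along y, 10 mm deep, its mouth bevelled: 2 mm of play all round the pill box.
- mark (a point): Middle of the yellow line (4 mm wide) across the top of the foot, along y, 101 mm from the pocket's centre on the -x side, 6 mm above the shelf; axes as the dispenser's.
- drawer: Spring-return drawer. Origin: middle of the lower edge of its white front face (128 mm wide, 8 to 40 mm above the shelf); axes as the dispenser's. Closed, that face is 46 mm from the pocket's centre; it pulls out along -x, 55 mm to the line, 75 mm to the stop. Spring pull 3.6 N closed, 8.6 N at the line. A teal tongue (70 mm wide, top at 16 mm) runs forward to the pull lip.
- lip (a point): Middle of the drawer's upright teal pull lip, 34 mm above the shelf; the lip is 12 mm thick along x, 70 mm wide along y, from the tongue (16 mm) up to 48 mm above the shelf. It moves with the drawer, its middle 50 mm in front of the drawer's front face (44 mm free between lip and front).
- pillbox_center (a point): Centre of the loose purple pill box, 36 mm along its x, 112 mm along its y, 32 mm high, about 90 g, lids up (z up). White lid tabs on its -x long side, hinges on +x. Docked, its x axis points as the dispenser's and its top is 22 mm above the housing. It starts left or right of the dispenser, turned up to 0.8 rad from straight ahead (heading 0).
- pillbox_tabs (a point): Point on the pill box's -x long face (the side with the white lid tabs), half-way up, 18 mm from its centre.
- cup: Frosted glass cup, 74 mm across, 95 mm tall, standing on the other side of the dispenser than the pill box; origin under its centre. Leave it alone.
- brush_stand: Beige ceramic toothbrush stand, 76 mm across, 100 mm tall with brushes to 190 mm, standing beyond the dispenser; origin under its centre. Leave it alone.
- nail_file: Nail file 157 mm long with a black handle, lying flat beyond the dispenser; origin near its middle. Leave it alone.
Not all that is in view belongs to the job. What is meant by the part that bears pillbox_center is not pink or red, and is the smaller of those in its own colour.

How it is judged:
By the outcome, as a careful person would: the job done as asked, in the order asked, and still so for the second after the job is handed in, while the arm keeps its last pose, push and grip.
It also fails if it takes over 56 s, if anything falls off the work surface, if the arm or the gripper's body presses on something with over 40 N, if the wrist force passes 120 N, or if a joint passes its speed limit or range.

## Working session

There is one attempt and no reset: what is moved stays moved. The work goes in short steps, Python scripts to look and compute and a tool call to move; the robot and the scene stay as the last step left them, time stands still between calls to the robot, and variables do not carry over. Pictures are saved under pics/ and viewed, and the job is handed in when it is done.

Besides the shell and the picture viewer there is one more tool, called after "Emit:" by a JSON object that holds its "name" and its "arguments". step_arm: Moves the arm, as the interface text tells. Its arguments: {"type":"object","properties":{"commands":{"type":"array"},"fingers":{"type":"number"}},"required":["commands"]}

```bash
mkdir -p pics; ls; cat > h.py <<'E'
import numpy as np,cv2
from bench import robot
def snap(n,f):
    ci=robot.camera_info(n)
    p,d=robot.snapshot(n)
    cv2.imwrite('pics/'+f+'.png',p[:,:,::-1]); np.savez('pics/'+f+'.npz',p=p,d=d,**{k:np.array(ci[k]) for k in('fx','fy','cx','cy','R','t')})
    return p,d,ci
def cloud(f):
    z=np.load('pics/'+f+'.npz');d=z['d'];v,u=np.indices(d.shape)
    c=np.stack([(u-z['cx'])/z['fx']*d,(v-z['cy'])/z['fy']*d,d],-1)
    return z['p'],d,(c-z['t'])@z['R']
E
python3 - <<'E'
from h import *
o=robot.get_obs();print(o)
for n in('scene','side'):
    p,d,ci=snap(n,n+'0');print(n,ci)
E
```

```text
pics
{'time': 0.0, 'joint_positions': array([-1.03113600e-01,  8.79448824e-02,  1.37222945e+00, -7.86377487e-06,
        1.68359156e+00, -1.03096655e-01]), 'qvel': array([-8.69436713e-04, -6.88387303e-04, -1.03952471e-03, -2.69721836e-06,
       -2.78720400e-04,  8.11604669e-04]), 'joint_torque': array([ 1.28542815e-03, -3.40182602e+01, -3.02423716e+01,  7.18220207e-02,
        3.29729996e-02, -1.13141955e-04]), 'tool_pos': array([5.49424189e-01, 4.46049626e-05, 1.88222326e-01]), 'ee_rot': array([-1.57058044e+00,  2.16250545e-03, -1.75882195e-05]), 'wrist_force': array([-0.12976281,  0.60614942, -0.66289993]), 'wrist_torque': array([ 0.03456692, -0.03634766, -0.01699027]), 'width': 0.09395685159268671}
scene {'fx': 417.65973670293397, 'fy': 417.65973670293397, 'cx': 279.953499422422, 'cy': 205.45345465793235, 'R': array([[ 0.12214334,  0.99247352,  0.0087924 ],
       [ 0.83287151, -0.09767494, -0.54477945],
       [-0.53982038,  0.07386412, -0.83853327]]), 't': array([-0.01589821, -0.43681875,  1.25103945])}
side {'fx': 507.5861004248066, 'fy': 507.5861004248066, 'cx': 288.84693316273837, 'cy': 207.78320417385663, 'R': array([[ 0.80971916, -0.58671067, -0.0112015 ],
       [-0.39260707, -0.52745238, -0.75342795],
       [ 0.43613596,  0.61446284, -0.65743505]]), 't': array([-0.46104713,  0.23095582,  1.19835976])}
```

View pics/scene0.png

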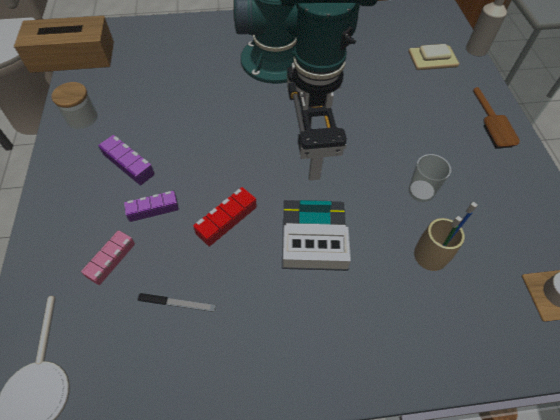

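View pics/side0.png

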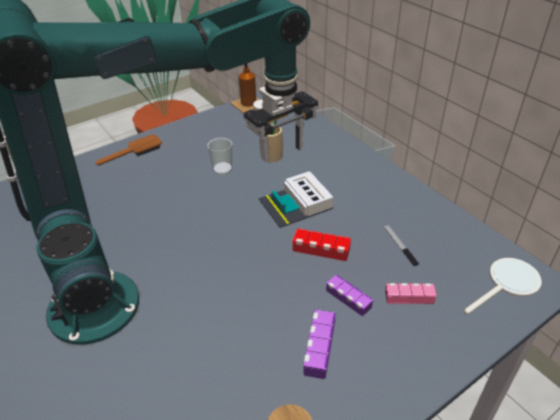

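```bash
cat > m.py <<'E'
from h import *
import sys
def big(f,ext=None):
    p,d,X=cloud(f)
    hsv=cv2.cvtColor(p,cv2.COLOR_RGB2HSV)
    return p,hsv,d,X
if __name__=='__main__':
  for f in('scene0','side0'):
    p,h,d,X=big(f)
    m=((h[...,0]>130)&(h[...,0]<160)&(h[...,1]>90)&(h[...,2]>60)&(d>0)).astype(np.uint8)
    n,l,s,c=cv2.connectedComponentsWithStats(m)
    for i in range(1,n):
        if s[i,4]>60:
            P=X[l==i]; top=P[P[:,2]>P[:,2].max()-.012]
            r=cv2.minAreaRect((top[:,:2]*1000).astype(np.float32))
            print(f,'purple',s[i],P.mean(0).round(3),'top z',np.percentile(P[:,2],[5,50,95]).round(4),r)
    for nm,lo,hi in(('teal',80,95),('yellow',22,35)):
        m=(h[...,0]>=lo)&(h[...,0]<=hi)&(h[...,1]>120)&(h[...,2]>60)&(d>0)&(X[...,0]>.4)&(abs(X[...,1])<.2)&(X[...,2]<.08)
        P=X[m]
        if len(P):print(f,nm,len(P),P.mean(0).round(4),np.percentile(P[:,2],[5,50,95]).round(4),cv2.minAreaRect((P[:,:2]*1000).astype(np.float32)))
    m=(h[...,1]<40)&(h[...,2]>100)&(d>0)&(X[...,0]>.4)&(X[...,0]<.85)&(abs(X[...,1])<.12)&(X[...,2]>.036)&(X[...,2]<.055)
    P=X[m];print(f,'white',len(P),P.mean(0).round(4),np.percentile(P[:,2],[5,50,95]).round(4),cv2.minAreaRect((P[:,:2]*1000).astype(np.float32)))
  for f in('scene0','side0'):
    p=cv2.imread('pics/'+f+'.png')
    a=p[120:280,90:360] if f=='scene0' else p[160:390,250:450]
    cv2.imwrite('pics/crop_'+f+'.png',cv2.resize(a,None,fx=2.5,fy=2.5,interpolation=cv2.INTER_CUBIC))
E
python3 m.py
```

```text
scene0 purple [ 98 135  54  44 917] [ 0.365 -0.402  0.041] top z [0.0345 0.0415 0.0439] ((358.8189392089844, -404.2589416503906), (147.17727661132812, 47.61271667480469), 42.24007034301758)
scene0 purple [125 191  52  28 776] [ 0.502 -0.336  0.03 ] top z [0.0146 0.0317 0.0344] ((498.3110656738281, -337.4437255859375), (37.70604705810547, 109.9969482421875), 10.145151138305664)
scene0 teal 527 [0.5634 0.024  0.025 ] [0.0138 0.0171 0.049 ] ((553.3610229492188, 27.996023178100586), (73.35327911376953, 64.13189697265625), 79.85130310058594)
scene0 yellow 59 [0.5444 0.0261 0.0068] [0.0042 0.0066 0.0093] ((544.6514892578125, 27.543048858642578), (137.5972442626953, 6.559557914733887), 81.7870864868164)
scene0 white 1562 [0.6441 0.0115 0.043 ] [0.0372 0.0436 0.0462] ((642.3099365234375, 11.072761535644531), (135.98526000976562, 90.16901397705078), 81.42015075683594)
side0 purple [327 275  46  40 781] [ 0.493 -0.347  0.025] top z [0.0075 0.0296 0.0337] ((495.14300537109375, -342.1556396484375), (40.74298095703125, 111.8555908203125), 9.498762130737305)
side0 purple [ 304  310   32   68 1336] [ 0.348 -0.418  0.037] top z [0.0134 0.04   0.0431] ((356.7158203125, -406.5379943847656), (146.43614196777344, 45.369224548339844), 42.5423469543457)
side0 teal 333 [0.5658 0.0134 0.0238] [0.0107 0.0164 0.0474] ((571.6526489257812, 34.67256164550781), (108.98929595947266, 59.32697296142578), 82.36798858642578)
side0 yellow 99 [0.5419 0.0184 0.006 ] [0.0012 0.0056 0.0126] ((543.4147338867188, 21.926734924316406), (131.8967742919922, 11.28317928314209), 81.87821197509766)
side0 white 670 [0.6388 0.0061 0.0411] [0.0369 0.0413 0.045 ] ((640.77001953125, 9.24853515625), (143.7505340576172, 92.22515869140625), 80.89495849609375)
```

View pics/crop_scene0.png

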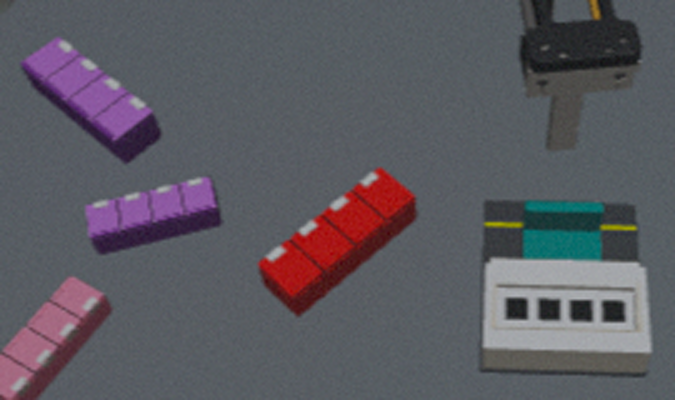

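View pics/crop_side0.png

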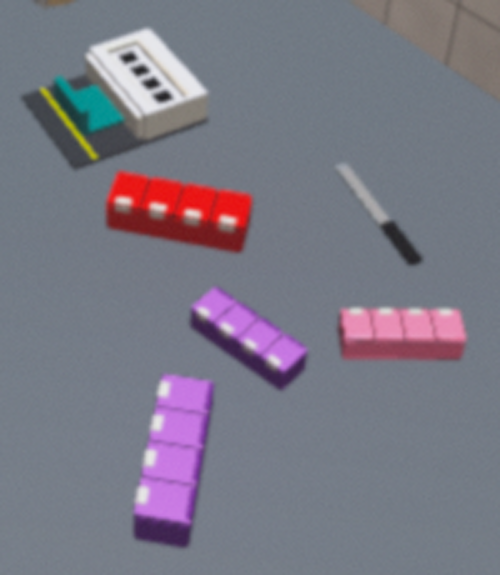

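Emit:
{"name": "step_arm", "arguments": {"commands": [{"xyz": [-0.005,-0.034,0],"twist": [0,0,1]},{"xyz": [-0.011,-0.068,0],"twist": [0,0,2]},{"xyz": [-0.016,-0.102,0],"twist": [0,0,3]},{"xyz": [-0.021,-0.136,0],"twist": [0,0,4]},{"xyz": [-0.027,-0.17,0],"twist": [0,0,5]},{"xyz": [-0.032,-0.204,0],"twist": [0,0,6]},{"xyz": [-0.037,-0.238,0],"twist": [0,0,7]},{"xyz": [-0.042,-0.272,-0.01],"twist": [0,0,8]},{"xyz": [-0.048,-0.306,-0.03],"twist": [0,0,9]},{"xyz": [-0.053,-0.339,-0.05],"twist": [0,0,10]},{"xyz": [-0.053,-0.339,-0.05],"twist": [0,0,10]},{"xyz": [-0.053,-0.339,-0.05],"twist": [0,0,10]}]}}

```text
time: 1.1
tool_pos: [0.4952, -0.3396, 0.1364]
ee_rot: [-1.566, 0.003, 0.171]
wrist_force: [0.3, -0.0, 0.2]
width: 0.0943
```

```bash
python3 - <<'E'
from h import *
o=robot.get_obs();print(o['time'],o['tool_pos'],o['ee_rot'],o['wrist_force'])
p,d,ci=snap('wrist','w1');print(ci)
snap('side','side1')
E
```

```text
1.1 [ 0.49520865 -0.33955909  0.13638363] [-1.5661827   0.00349141  0.17118276] [ 0.26879804 -0.01845142  0.21589086]
{'fx': 325.19226210127806, 'fy': 325.19226210127806, 'cx': 277.7658749307925, 'cy': 211.82695947758836, 'R': array([[ 0.98524022,  0.17115158, -0.00297443],
       [ 0.16507083, -0.94534939,  0.28118704],
       [ 0.04531373, -0.27752777, -0.95964837]]), 't': array([-0.42933649, -0.41646249,  0.22471995])}
```

View pics/w1.png

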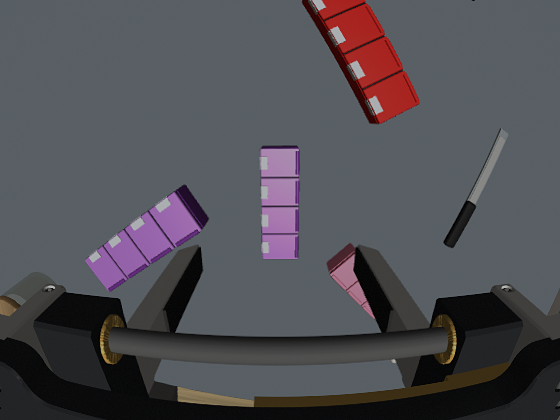

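```bash
cat >> h.py <<'E'
def wcloud(f):
    z=np.load('pics/'+f+'.npz');d=z['d'];v,u=np.indices(d.shape)
    a=(u-z['cx'])/z['fx'];b=(v-z['cy'])/z['fy'];th=np.hypot(a,b)+1e-9
    s=np.tan(np.minimum(th,1.45))/th
    c=np.stack([a*s*d,b*s*d,d],-1)
    return z['p'],d,(c-z['t'])@z['R']
E
python3 - <<'E'
from h import *
p,d,X=wcloud('w1');h=cv2.cvtColor(p,cv2.COLOR_RGB2HSV)
m=((h[...,0]>130)&(h[...,0]<160)&(h[...,1]>60)&(h[...,2]>60)&(d>0)).astype(np.uint8)
m=cv2.morphologyEx(m,cv2.MORPH_CLOSE,np.ones((5,5)))
n,l,s,c=cv2.connectedComponentsWithStats(m)
for i in range(1,n):
  if s[i,4]>300:
    P=X[(l==i)&(d>0)];t=P[P[:,2]>P[:,2].max()-.012];print(s[i],np.percentile(P[:,2],[5,50,95]),cv2.minAreaRect((t[:,:2]*1000).astype(np.float32)), np.median(t,0))
E
```

```text
[ 260  147   40  112 3349] [0.0298489  0.03136431 0.03270429] ((496.3930358886719, -338.4083251953125), (36.43922424316406, 111.41993713378906), 10.062325477600098) [ 0.49820651 -0.34116179  0.03137495]
[  85  190  119  102 4832] [0.03871472 0.04065775 0.04208801] ((357.8651428222656, -403.9249572753906), (143.66949462890625, 46.98604965209961), 42.48634719848633) [ 0.36805044 -0.39632719  0.04066244]
```

Emit:
{"name": "step_arm", "arguments": {"commands": [{"xyz": [0.001,0.001,-0.025],"twist": [0,0,0.3]},{"xyz": [0.001,0.001,-0.05],"twist": [0,0,0.3]},{"xyz": [0.001,0.001,-0.075],"twist": [0,0,0.3]},{"xyz": [0.001,0.001,-0.095],"twist": [0,0,0.3]},{"xyz": [0.001,0.001,-0.107],"twist": [0,0,0.3]},{"xyz": [0.001,0.001,-0.112],"twist": [0,0,0.3]},{"xyz": [0.001,0.001,-0.113],"twist": [0,0,0.3]},{"xyz": [0.001,0.001,-0.113],"twist": [0,0,0.3]},{"xyz": [0.001,0.001,-0.113],"twist": [0,0,0.3]}]}}

```text
time: 1.95
tool_pos: [0.4993, -0.3386, 0.0285]
ee_rot: [-1.573, -0.002, 0.18]
wrist_force: [-0.8, 0.2, -0.4]
width: 0.0937
```

Emit:
{"name": "step_arm", "arguments": {"commands": [{"xyz": [0,0,0],"twist": [0,0,0]},{"xyz": [0,0,0],"twist": [0,0,0]}]}}

```text
time: 2.12
tool_pos: [0.4987, -0.3386, 0.0278]
ee_rot: [-1.573, -0.002, 0.18]
wrist_force: [-0.5, 0.5, -0.4]
width: 0.094
```

```bash
python3 - <<'E'
from h import *
for i in range(4):
    o=robot.get_obs();print(o['time'],o['tool_pos'],o['ee_rot'],o['joint_positions'])
snap('side','side2');p,d,ci=snap('wrist','w2')
o=robot.get_obs();print(o['time'],o['tool_pos'],o['joint_positions'])
p=cv2.imread('pics/side2.png')[230:340,280:430];cv2.imwrite('pics/c2.png',cv2.resize(p,None,fx=4,fy=4,interpolation=cv2.INTER_CUBIC))
E
```

```text
2.1167 [ 0.49872983 -0.33859317  0.02783416] [-1.57268155 -0.00167503  0.17971651] [-6.90503955e-01  2.83810799e-01  1.46807900e+00  6.62992065e-05
  1.38718184e+00 -8.70230913e-01]
2.1167 [ 0.49872983 -0.33859317  0.02783416] [-1.57268155 -0.00167503  0.17971651] [-6.90503955e-01  2.83810799e-01  1.46807900e+00  6.62992065e-05
  1.38718184e+00 -8.70230913e-01]
2.1167 [ 0.49872983 -0.33859317  0.02783416] [-1.57268155 -0.00167503  0.17971651] [-6.90503955e-01  2.83810799e-01  1.46807900e+00  6.62992065e-05
  1.38718184e+00 -8.70230913e-01]
2.1167 [ 0.49872983 -0.33859317  0.02783416] [-1.57268155 -0.00167503  0.17971651] [-6.90503955e-01  2.83810799e-01  1.46807900e+00  6.62992065e-05
  1.38718184e+00 -8.70230913e-01]
2.2167 [ 0.49834671 -0.33840169  0.02723696] [-6.90665046e-01  2.84230901e-01  1.46880719e+00  6.68692983e-05
  1.38709721e+00 -8.70274024e-01]
```

View pics/c2.png

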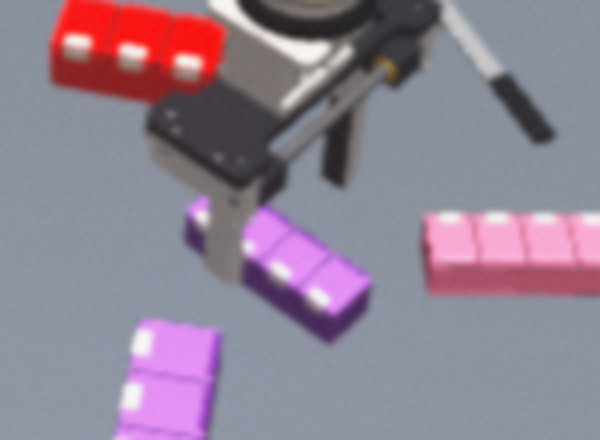

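View pics/w2.png

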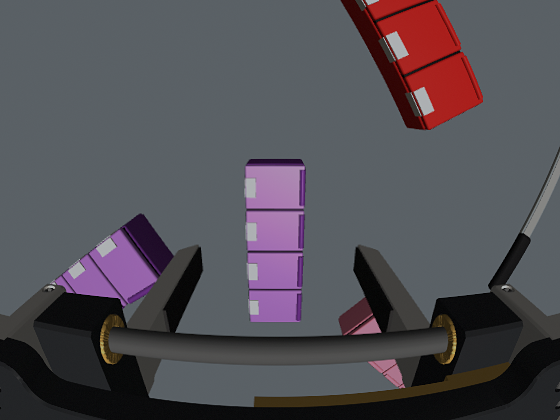

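Emit:
{"name": "step_arm", "arguments": {"commands": [{"xyz": [-0.001,0,-0.003],"twist": [0,0,0]},{"xyz": [-0.001,0,-0.003],"twist": [0,0,0]},{"xyz": [-0.001,0,-0.003],"twist": [0,0,0]},{"xyz": [-0.001,0,-0.003],"twist": [0,0,0]}]}}

```text
time: 2.55
tool_pos: [0.4968, -0.338, 0.0232]
ee_rot: [-1.57, 0.0, 0.18]
wrist_force: [0.1, 0.3, 0.8]
width: 0.0939
```

Emit:
{"name": "step_arm", "arguments": {"commands": [{"xyz": [0,0,0],"twist": [0,0,0]},{"xyz": [0,0,0],"twist": [0,0,0]},{"xyz": [0,0,0],"twist": [0,0,0]},{"xyz": [0,0,0],"twist": [0,0,0]},{"xyz": [0,0,0],"twist": [0,0,0]},{"xyz": [0,0,0],"twist": [0,0,0]},{"xyz": [0,0,0],"twist": [0,0,0]},{"xyz": [0,0,0],"twist": [0,0,0]},{"xyz": [0,0,0],"twist": [0,0,0]},{"xyz": [0,0,0],"twist": [0,0,0]}], "fingers": 255}}

```text
time: 3.38
tool_pos: [0.497, -0.338, 0.0234]
ee_rot: [-1.571, -0.0, 0.18]
wrist_force: [0.9, -0.2, 0.2]
width: 0.0307
```

Emit:
{"name": "step_arm", "arguments": {"commands": [{"xyz": [0,0,0],"twist": [0,0,0]},{"xyz": [0,0,0],"twist": [0,0,0]},{"xyz": [0,0,0],"twist": [0,0,0]}]}}

```text
time: 3.63
tool_pos: [0.497, -0.338, 0.0234]
ee_rot: [-1.571, -0.0, 0.18]
wrist_force: [0.6, -0.1, 0.4]
width: 0.0106
```

```bash
python3 - <<'E'
from h import *
p,d,ci=snap('wrist','w3')
E
```

```text
(no output)
```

View pics/w3.png

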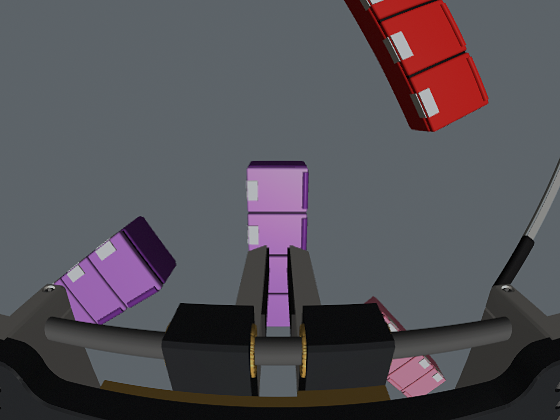

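```bash
python3 - <<'E'
from h import *
snap('side','side3');snap('scene','scene3')
p=cv2.imread('pics/side3.png')[220:350,280:430];q=cv2.imread('pics/scene3.png')[120:250,90:240]
cv2.imwrite('pics/c3.png',cv2.resize(np.hstack([p,q]),None,fx=2.6,fy=2.6,interpolation=cv2.INTER_CUBIC))
pp,d,X=cloud('side3')
h=cv2.cvtColor(pp,cv2.COLOR_RGB2HSV)
m=(d>0)&(abs(X[...,0]-.497)<.08)&(abs(X[...,1]+.338)<.03)&(X[...,2]<.15)&(h[...,1]<60)&(X[...,2]>.01)
P=X[m]
for z in np.arange(.01,.15,.01):
    s=P[(P[:,2]>z)&(P[:,2]<z+.01)]
    if len(s):print(z.round(3),len(s),s.mean(0).round(3),s.min(0).round(3),s.max(0).round(3))
print(robot.get_obs()['width'])
E
```

```text
0.01 1 [ 0.477 -0.329  0.02 ] [ 0.477 -0.329  0.02 ] [ 0.477 -0.329  0.02 ]
0.02 25 [ 0.481 -0.346  0.027] [ 0.474 -0.363  0.022] [ 0.506 -0.325  0.03 ]
0.03 24 [ 0.48  -0.339  0.032] [ 0.468 -0.363  0.03 ] [ 0.488 -0.308  0.035]
0.04 15 [ 0.499 -0.345  0.046] [ 0.481 -0.351  0.04 ] [ 0.511 -0.332  0.049]
0.05 35 [ 0.491 -0.346  0.055] [ 0.479 -0.351  0.05 ] [ 0.511 -0.335  0.06 ]
0.06 40 [ 0.491 -0.345  0.065] [ 0.48  -0.352  0.06 ] [ 0.51  -0.334  0.07 ]
0.07 38 [ 0.491 -0.346  0.075] [ 0.479 -0.352  0.07 ] [ 0.512 -0.336  0.08 ]
0.08 35 [ 0.492 -0.346  0.085] [ 0.48  -0.353  0.081] [ 0.512 -0.337  0.089]
0.09 29 [ 0.491 -0.348  0.095] [ 0.48  -0.352  0.09 ] [ 0.504 -0.342  0.1  ]
0.1 13 [ 0.487 -0.349  0.104] [ 0.48  -0.351  0.1  ] [ 0.5   -0.343  0.109]
0.11 1 [ 0.483 -0.352  0.11 ] [ 0.483 -0.352  0.11 ] [ 0.483 -0.352  0.11 ]
0.12 1 [ 0.479 -0.345  0.12 ] [ 0.479 -0.345  0.12 ] [ 0.479 -0.345  0.12 ]
0.13 15 [ 0.491 -0.347  0.136] [ 0.418 -0.359  0.133] [ 0.574 -0.32   0.139]
0.14 59 [ 0.51  -0.355  0.145] [ 0.417 -0.368  0.14 ] [ 0.577 -0.322  0.15 ]
0.0012262003626084819
```

View pics/c3.png

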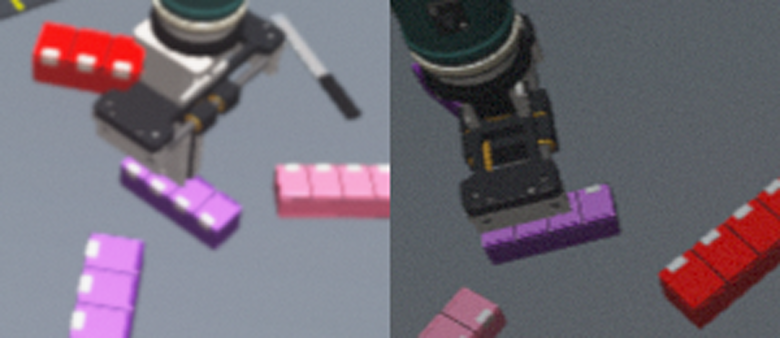

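```bash
python3 - <<'E'
from h import *
for f in('w1','w2','w3'):
    p,d,X=wcloud(f)
    z=np.load('pics/'+f+'.npz');print(f,'cam',(-z['R'].T@z['t']).round(4))
    for (v,u) in [(250,197),(252,190),(260,180),(250,360),(256,368),(252,262),(252,256),(252,296),(252,302)]:
        print((u,v),p[v,u],d[v,u].round(3),X[v,u].round(4))
p,d,X=cloud('side2')
h=cv2.cvtColor(p,cv2.COLOR_RGB2HSV)
m=(d>0)&(abs(X[...,0]-.497)<.1)&(abs(X[...,1]+.338)<.05)&(X[...,2]<.2)&(h[...,1]<50)&(X[...,2]>.01)
P=X[m]
for z in np.arange(.01,.2,.01):
    s=P[(P[:,2]>z)&(P[:,2]<z+.01)]
    if len(s):print(z.round(3),len(s),s.mean(0).round(3),s.min(0).round(3),s.max(0).round(3))
E
```

```text
w1 cam [ 0.4816 -0.2579  0.3315]
(197, 250) [9 9 9] 0.188 [ 0.4466 -0.3396  0.1575]
(190, 252) [65 64 61] 0.181 [ 0.4439 -0.3386  0.1641]
(180, 260) [65 64 62] 0.17 [ 0.4412 -0.3389  0.1758]
(360, 250) [50 49 47] 0.186 [ 0.5414 -0.3225  0.1589]
(368, 256) [65 63 61] 0.175 [ 0.5431 -0.3212  0.1699]
(262, 252) [138 122 149] 0.324 [ 0.4873 -0.3884  0.0322]
(256, 252) [ 89  95 100] 0.359 [ 0.4814 -0.4039 -0.0006]
(296, 252) [108  54 132] 0.322 [ 0.5207 -0.3821  0.0333]
(302, 252) [ 89  95 100] 0.36 [ 0.5318 -0.3953 -0.0011]
w2 cam [ 0.4831 -0.2559  0.2221]
(197, 250) [12 10 10] 0.187 [ 0.45   -0.3385  0.0492]
(190, 252) [65 64 62] 0.181 [ 0.4471 -0.3379  0.055 ]
(180, 260) [65 64 61] 0.17 [ 0.4442 -0.3383  0.0662]
(360, 250) [51 50 48] 0.187 [ 0.5445 -0.3211  0.0499]
(368, 256) [65 64 62] 0.176 [ 0.5463 -0.3199  0.0606]
(262, 252) [69 44 79] 0.207 [ 0.4886 -0.3405  0.0309]
(256, 252) [68 44 78] 0.207 [ 0.4848 -0.3412  0.0309]
(296, 252) [70 45 82] 0.208 [ 0.5101 -0.3369  0.0303]
(302, 252) [60 56 68] 0.209 [ 0.5141 -0.3366  0.0293]
w3 cam [ 0.4818 -0.2557  0.2181]
(197, 250) [ 94 100 105
[... 1258 characters left out ...]
.11 ]
0.11 18 [ 0.542 -0.334  0.113] [ 0.439 -0.353  0.11 ] [ 0.556 -0.323  0.119]
0.12 10 [ 0.545 -0.332  0.126] [ 0.544 -0.336  0.121] [ 0.547 -0.328  0.129]
0.13 9 [ 0.532 -0.337  0.137] [ 0.416 -0.342  0.133] [ 0.551 -0.331  0.14 ]
0.14 107 [ 0.45  -0.356  0.146] [ 0.412 -0.386  0.14 ] [ 0.58 -0.32  0.15]
0.15 224 [ 0.487 -0.364  0.156] [ 0.413 -0.387  0.15 ] [ 0.581 -0.321  0.16 ]
0.16 163 [ 0.49  -0.361  0.165] [ 0.406 -0.388  0.16 ] [ 0.587 -0.321  0.17 ]
0.17 200 [ 0.476 -0.361  0.177] [ 0.405 -0.388  0.17 ] [ 0.588 -0.323  0.18 ]
0.18 766 [ 0.472 -0.353  0.183] [ 0.404 -0.388  0.18 ] [ 0.588 -0.317  0.19 ]
0.19 107 [ 0.473 -0.356  0.194] [ 0.453 -0.368  0.19 ] [ 0.516 -0.329  0.2  ]
```

```bash
python3 - <<'E'
from h import *
for f,tz,(u0,u1) in(('w1',.1364,(170,205)),('w2',.0278,(170,205)),('w3',.0234,(240,320)),('w1',.1364,(350,390)),('w2',.0278,(350,390))):
    p,d,X=wcloud(f);z=X[240:262,u0:u1,2];lum=p[240:262,u0:u1].max(-1).astype(int)-p[240:262,u0:u1].min(-1)
    dd=d[240:262,u0:u1];q=z[(dd>.15)&(dd<.2)]
    print(f,tz,np.sort(q)[:12].round(4), dd[(dd<.21)].max())
    print(np.where(dd[:, :]<.2)[0].min()+240)
for f,tz in(('side2',.0275),('side3',.0234)):
    p,d,X=cloud(f);o=X[(d>0)&(X[...,0]>.42)&(X[...,0]<.575)&(abs(X[...,1]+.341)<.02)&(X[...,2]>.036)&(X[...,2]<.12)]
    print(f,np.sort(o[:,2])[:15].round(4))
E
```

```text
w1 0.1364 [0.1515 0.1522 0.1526 0.1527 0.1528 0.1528 0.1528 0.153  0.1532 0.1534
 0.1535 0.1536] 0.19546883
244
w2 0.0278 [0.0424 0.0429 0.0431 0.0434 0.0435 0.0437 0.0438 0.0438 0.0438 0.044
 0.0442 0.0444] 0.1956815
245
w3 0.0234 [0.0314 0.0315 0.0315 0.0315 0.0316 0.0316 0.0316 0.0317 0.0317 0.0317
 0.0317 0.0317] 0.20628625
240
w1 0.1364 [0.1521 0.1522 0.1522 0.1523 0.1524 0.1524 0.1525 0.1525 0.1527 0.1527
 0.1527 0.1531] 0.1948513
240
w2 0.0278 [0.043  0.0433 0.0436 0.0437 0.0439 0.044  0.044  0.044  0.0441 0.0442
 0.0443 0.0444] 0.19504094
244
side2 [0.0442 0.0442 0.0445 0.045  0.0453 0.0459 0.046  0.0462 0.0472 0.0472
 0.0482 0.0482 0.0483 0.0485 0.0491]
side3 [0.0382 0.0395 0.0402 0.0416 0.0425 0.0436 0.0446 0.0446 0.0447 0.0448
 0.0451 0.0453 0.0454 0.0459 0.0465]
```

Emit:
{"name": "step_arm", "arguments": {"commands": [{"xyz": [0,0,0.002],"twist": [0,0,0]},{"xyz": [0,0,0.002],"twist": [0,0,0]},{"xyz": [0,0,0.002],"twist": [0,0,0]},{"xyz": [0,0,0.002],"twist": [0,0,0]},{"xyz": [0,0,0.002],"twist": [0,0,0]},{"xyz": [0,0,0.002],"twist": [0,0,0]},{"xyz": [0,0,0.002],"twist": [0,0,0]},{"xyz": [0,0,0.002],"twist": [0,0,0]},{"xyz": [0,0,0.002],"twist": [0,0,0]},{"xyz": [0,0,0.002],"twist": [0,0,0]},{"xyz": [0,0,0.002],"twist": [0,0,0]},{"xyz": [0,0,0.002],"twist": [0,0,0]}], "fingers": 60}}

```text
time: 4.78
tool_pos: [0.497, -0.338, 0.0254]
ee_rot: [-1.571, -0.0, 0.18]
wrist_force: [1.1, 0.4, 0.8]
width: 0.0716
```

Emit:
{"name": "step_arm", "arguments": {"commands": [{"xyz": [0,0,-0.006],"twist": [0,0,0]},{"xyz": [0,0,-0.012],"twist": [0,0,0]},{"xyz": [0,0,-0.018],"twist": [0,0,0]},{"xyz": [0,0,-0.023],"twist": [0,0,0]},{"xyz": [0,0,-0.026],"twist": [0,0,0]},{"xyz": [0,0,-0.026],"twist": [0,0,0]},{"xyz": [0,0,-0.026],"twist": [0,0,0]},{"xyz": [0,0,-0.026],"twist": [0,0,0]}]}}

```text
time: 5.45
tool_pos: [0.4972, -0.3382, -0.0004]
ee_rot: [-1.571, -0.0, 0.18]
wrist_force: [0.5, -0.5, 0.8]
width: 0.0717
```

```bash
python3 - <<'E'
from h import *
snap('side','side4');p,d,ci=snap('wrist','w4');print(robot.get_obs()['tool_pos'],robot.get_obs()['width'])
p=cv2.imread('pics/side4.png')[230:340,290:400]
cv2.imwrite('pics/c4.png',cv2.resize(p,None,fx=5,fy=5,interpolation=cv2.INTER_CUBIC))
p,d,X=cloud('side4');o=X[(d>0)&(X[...,0]>.44)&(X[...,0]<.465)&(abs(X[...,1]+.341)<.02)&(X[...,2]>.005)&(X[...,2]<.12)]
print(np.sort(o[:,2])[:15].round(4))
E
```

```text
[ 4.97316470e-01 -3.38242320e-01 -1.23409362e-04] 0.07175307843921142
[0.0169 0.018  0.021  0.0212 0.0234 0.0247 0.0247 0.025  0.0256 0.0262
 0.0264 0.027  0.0274 0.0274 0.0275]
```

View pics/c4.png

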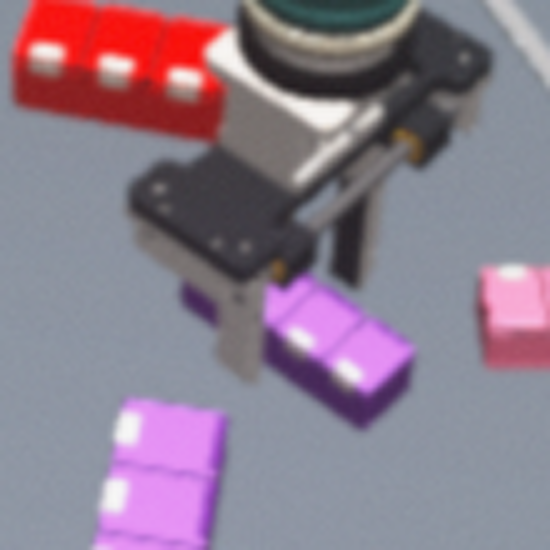

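View pics/w4.png

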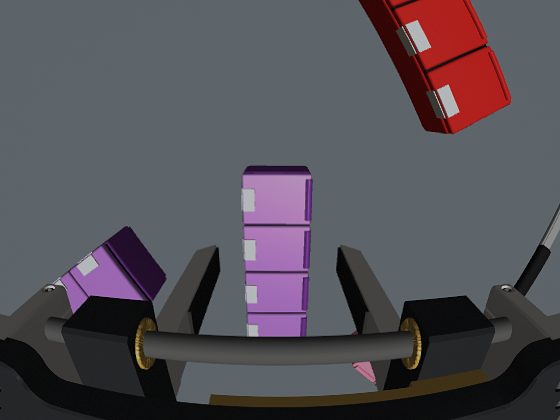

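Emit:
{"name": "step_arm", "arguments": {"commands": [{"xyz": [0,0,0],"twist": [0,0,0]},{"xyz": [0,0,0],"twist": [0,0,0]},{"xyz": [0,0,0],"twist": [0,0,0]},{"xyz": [0,0,0],"twist": [0,0,0]},{"xyz": [0,0,0],"twist": [0,0,0]},{"xyz": [0,0,0],"twist": [0,0,0]},{"xyz": [0,0,0],"twist": [0,0,0]},{"xyz": [0,0,0],"twist": [0,0,0]},{"xyz": [0,0,0],"twist": [0,0,0]},{"xyz": [0,0,0],"twist": [0,0,0]},{"xyz": [0,0,0],"twist": [0,0,0]},{"xyz": [0,0,0],"twist": [0,0,0]}], "fingers": 255}}

```text
time: 6.55
tool_pos: [0.497, -0.338, -0.0006]
ee_rot: [-1.571, 0.0, 0.18]
wrist_force: [-0.3, -1.1, 1.0]
width: 0.036
```

```bash
python3 - <<'E'
from h import *
p,d,ci=snap('wrist','w5');o=robot.get_obs();print(o['tool_pos'],o['width'],o['wrist_force'])
E
```

```text
[ 0.49695343 -0.33802844 -0.00056835] 0.035350293244758885 [-0.73399079 -0.46446756  0.19143608]
```

View pics/w5.png

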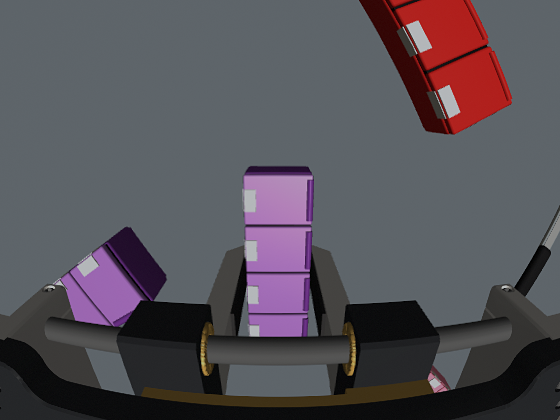

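Emit:
{"name": "step_arm", "arguments": {"commands": [{"xyz": [0,0,0.015],"twist": [0,0,0]},{"xyz": [0,0,0.035],"twist": [0,0,0]},{"xyz": [0,0,0.06],"twist": [0,0,0]},{"xyz": [0.015,0.02,0.085],"twist": [0,0,-2]},{"xyz": [0.035,0.05,0.11],"twist": [0,0,-5]},{"xyz": [0.055,0.08,0.12],"twist": [0,0,-8]},{"xyz": [0.075,0.11,0.12],"twist": [0,0,-11]},{"xyz": [0.095,0.14,0.12],"twist": [0,0,-14]},{"xyz": [0.115,0.17,0.12],"twist": [0,0,-17]},{"xyz": [0.135,0.195,0.12],"twist": [0,0,-18.8]},{"xyz": [0.143,0.208,0.12],"twist": [0,0,-18.8]},{"xyz": [0.143,0.208,0.12],"twist": [0,0,-18.8]}]}}

```text
time: 7.6
tool_pos: [0.6412, -0.1265, 0.1184]
ee_rot: [-1.569, 0.001, -0.143]
wrist_force: [-0.6, 0.1, -1.3]
width: 0.0358
```

Emit:
{"name": "step_arm", "arguments": {"commands": [{"xyz": [0,0,0],"twist": [0,0,0]},{"xyz": [0,0,0],"twist": [0,0,0]},{"xyz": [0,0,0],"twist": [0,0,0]},{"xyz": [0,0,0],"twist": [0,0,0]},{"xyz": [0,0,0],"twist": [0,0,0]}]}}

```text
time: 8.02
tool_pos: [0.6395, -0.1313, 0.1196]
ee_rot: [-1.571, -0.0, -0.15]
wrist_force: [0.8, 0.9, -1.3]
width: 0.0356
```

```bash
python3 - <<'E'
from h import *
p,d,ci=snap('wrist','w6');o=robot.get_obs();print(o['tool_pos'],o['ee_rot'],o['width'],o['wrist_force'])
E
```

```text
[ 0.63960566 -0.13110869  0.11960794] [-1.57096324e+00 -2.74134187e-04 -1.49898861e-01] 0.03551052812625682 [ 1.19518505 -0.05297558 -1.15947176]
```

View pics/w6.png

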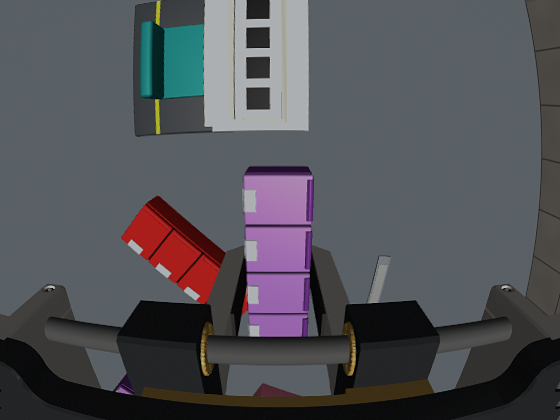

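```bash
cat > disp.py <<'E'
from h import *
from scipy.optimize import least_squares
def meas(p,d,X,name):
    h=cv2.cvtColor(p,cv2.COLOR_RGB2HSV)
    c0=np.array([.644,.0115])
    top=(d>0)&(abs(X[...,2]-.044)<.004)&(np.linalg.norm(X[...,:2]-c0,axis=-1)<.09)&(h[...,1]<60)
    P=X[top]
    # lines: for back edge, front edge
    def loc(a,c):
        e=np.array([np.cos(a),np.sin(a)]);n=np.array([-e[1],e[0]])
        return lambda Q:np.stack([(Q[:,:2]-c)@e,(Q[:,:2]-c)@n],1)
    a=-.149
    for it in range(3):
        L=loc(a,c0)(P)
        # back edge: max x per y bin
        out=[]
        for lo in np.arange(-.06,.06,.004):
            s=L[(L[:,1]>lo)&(L[:,1]<lo+.004)]
            if len(s)>10: out.append((lo+.002,s[:,0].max(),s[:,0].min()))
        out=np.array(out)
        k=np.polyfit(out[:,0],out[:,1],1);kf=np.polyfit(out[:,0],out[:,2],1)
        a=a-k[0]
    L=loc(a,c0)(P)
    sd=[]
    for lo in np.arange(-.03,.04,.004):
        s=L[(L[:,0]>lo)&(L[:,0]<lo+.004)]
        if len(s)>10:sd.append((lo,s[:,1].min(),s[:,1].max()))
    sd=np.array(sd)
    print(name,'n',len(P),'yaw',a,'deg',np.degrees(a),'back',k[1],'front',kf,'y',np.median(sd[:,1]),np.median(sd[:,2]))
    Z=X[(d>0)];LL=loc(a,c0)(Z);m=(abs(LL[:,0])<.045)&(abs(LL[:,1])<.05);LL=LL[m];z=Z[m,2]
    for x in np.arange(-.044,.046,.002):
        s=z[(LL[:,0]>=x)&(LL[:,0]<x+.002)]
        if len(s):print('%.3f:%.4f'%(x+.001,np.median(s)),end=' ')
    print()
if __name__=='__main__':
    meas(*wcloud('w6'),'w6')
    meas(*cloud('scene0'),'scene0')
    meas(*cloud('side0'),'side0')
E
python3 disp.py
```

```text
w6 n 6788 yaw -0.14743332071747817 deg -8.447307036710182 back 0.041324354050963595 front [ 0.00374664 -0.04468209] y -0.0680586170587347 -0.0071896166447071065
-0.043:0.0393 -0.041:0.0394 -0.039:0.0396 -0.037:0.0433 -0.035:0.0434 -0.033:0.0433 -0.031:0.0433 -0.029:0.0433 -0.027:0.0432 -0.025:0.0433 -0.023:0.0418 -0.021:0.0393 -0.019:0.0332 -0.017:0.0334 -0.015:0.0333 -0.013:0.0333 -0.011:0.0335 -0.009:0.0337 -0.007:0.0336 -0.005:0.0338 -0.003:0.0337 -0.001:0.0336 0.001:0.0338 0.003:0.0338 0.005:0.0337 0.007:0.0338 0.009:0.0338 0.011:0.0333 0.013:0.0332 0.015:0.0333 0.017:0.0334 0.019:0.0333 0.021:0.0407 0.023:0.0427 0.025:0.0433 0.027:0.0434 0.029:0.0434 0.031:0.0433 0.033:0.0433 0.035:0.0433 0.037:0.0434 0.039:0.0434 0.041:0.0434 
scene0 n 1388 yaw -0.1498972962544335 deg -8.588482435801202 back 0.04269629179752517 front [-0.01796362 -0.04222025] y -0.06795482139501471 0.06632681722007984
-0.043:0.0405 -0.041:0.0416 -0.039:0.2507 -0.037:0.0458 -0.035:0.2153 -0.033:0.2448 -0.031:0.2492 -0.029:0.3135 -0.027:0.3432 -0.025:0.0463 -0.023:0.0462 -0.021:0.0425 -0.019:0.0400 -0.017:0.3094 
[... 465 characters left out ...]
222934 back 0.03802704350389721 front [ 0.02478095 -0.04310959] y -0.07046858527713011 0.06290391449969177
-0.043:0.2726 -0.041:0.2669 -0.039:0.2086 -0.037:0.2601 -0.035:0.2843 -0.033:0.2614 -0.031:0.3192 -0.029:0.3239 -0.027:0.3210 -0.025:0.3230 -0.023:0.3402 -0.021:0.3402 -0.019:0.3370 -0.017:0.3212 -0.015:0.3007 -0.013:0.3289 -0.011:0.3121 -0.009:0.1694 -0.007:0.0361 -0.005:0.0333 -0.003:0.0335 -0.001:0.0333 0.001:0.0338 0.003:0.0347 0.005:0.0314 0.007:0.0331 0.009:0.0321 0.011:0.0325 0.013:0.0320 0.015:0.0331 0.017:0.0339 0.019:0.0347 0.021:0.0386 0.023:0.0407 0.025:0.0415 0.027:0.0423 0.029:0.0416 0.031:0.0431 0.033:0.0420 0.035:0.0423 0.037:0.0422 0.039:0.0419 0.041:0.0412 0.043:0.0390
```

```bash
cat > boxm.py <<'E'
from h import *
import sys
def box(f,zt):
    p,d,X=wcloud(f);h=cv2.cvtColor(p,cv2.COLOR_RGB2HSV)
    m=((h[...,0]>130)&(h[...,0]<160)&(h[...,1]>60)&(h[...,2]>60)&(d>0)|((h[...,2]>130)&(h[...,1]<60)))
    m[:, :238]=0;m[:,320:]=0;m[:160]=0;m[320:]=0
    m&=(abs(X[...,2]-zt)<.006)&(d>0)
    P=X[m];print('topz',np.percentile(P[:,2],[10,50,90]).round(4))
    a=-.1475
    for it in range(3):
        e=np.array([np.cos(a),np.sin(a)]);n=np.array([-e[1],e[0]]);c0=np.array([.644,.0115])
        L=np.stack([(P[:,:2]-c0)@e,(P[:,:2]-c0)@n],1);ym=L[:,1].max()
        o=np.array([(y,s[:,0].min(),s[:,0].max()) for y in np.arange(ym-.045,ym-.006,.003) for s in [L[(L[:,1]>y)&(L[:,1]<y+.003)]] if len(s)>10])
        k1=np.polyfit(o[:,0],o[:,1],1);k2=np.polyfit(o[:,0],o[:,2],1)
        a-= (k1[0]+k2[0])/2
    mid=(o[:,1]+o[:,2])/2
    print('yaw',np.degrees(a),'slopes',k1[0],k2[0],'mid x',mid.mean(),'w',(o[:,2]-o[:,1]).mean(),'ymax',np.percentile(L[:,1],99.7),ym)
    # tilt
    A=np.c_[L,np.ones(len(L))];print('plane',np.linalg.lstsq(A,P[:,2],rcond=None)[0])
    t=robot.get_obs()['tool_pos'];v=t[:2]-c0;print('tool local',v@e,v@n)
if __name__=='__main__':box(sys.argv[1],float(sys.argv[2]))
E
python3 boxm.py w6 .152
```

```text
topz [0.1507 0.1516 0.1525]
yaw -8.162423285124351 slopes -0.005726971170317954 0.005726879484036577 mid x 0.015875478484060238 w 0.035942109620534776 ymax -0.08708776744134464 -0.08656674693550202
plane [ 0.00670441 -0.00343888  0.15102992]
tool local 0.01589772964625022 -0.14178790497378782
```

Emit:
{"name": "step_arm", "arguments": {"commands": [{"xyz": [0.001,0.025,0],"twist": [0,0,0]},{"xyz": [0.002,0.05,0],"twist": [0,0,0]},{"xyz": [0.003,0.075,0],"twist": [0,0,0]},{"xyz": [0.004,0.1,-0.01],"twist": [0,0,0]},{"xyz": [0.0045,0.12,-0.025],"twist": [0,0,-0.2]},{"xyz": [0.0045,0.135,-0.04],"twist": [0,0,-0.2]},{"xyz": [0.0045,0.1435,-0.053],"twist": [0,0,-0.2]},{"xyz": [0.0045,0.1435,-0.056],"twist": [0,0,-0.2]},{"xyz": [0.0045,0.1435,-0.056],"twist": [0,0,-0.2]},{"xyz": [0.0045,0.1435,-0.056],"twist": [0,0,-0.2]},{"xyz": [0.0045,0.1435,-0.056],"twist": [0,0,-0.2]},{"xyz": [0.0045,0.1435,-0.056],"twist": [0,0,-0.2]}]}}

```text
time: 9.07
tool_pos: [0.6454, 0.0123, 0.0648]
ee_rot: [-1.571, -0.003, -0.153]
wrist_force: [0.7, 0.4, -0.9]
width: 0.0357
```

Emit:
{"name": "step_arm", "arguments": {"commands": [{"xyz": [0,0,0],"twist": [0,0,0]},{"xyz": [0,0,0],"twist": [0,0,0]},{"xyz": [0,0,0],"twist": [0,0,0]}]}}

```text
time: 9.32
tool_pos: [0.6447, 0.0131, 0.0638]
ee_rot: [-1.571, -0.001, -0.152]
wrist_force: [-0.6, 0.5, -1.0]
width: 0.0358
```

```bash
python3 - <<'E'
from h import *
p,d,ci=snap('wrist','w7');snap('side','side7');o=robot.get_obs();print(o['time'],o['tool_pos'],o['ee_rot'],o['width'],o['wrist_force'])
p=cv2.imread('pics/side7.png')[120:240,240:360]
cv2.imwrite('pics/c7.png',cv2.resize(p,None,fx=4,fy=4,interpolation=cv2.INTER_CUBIC))
E
python3 boxm.py w7 .096
```

```text
9.4167 [0.64459374 0.01335249 0.06358045] [-1.57079761e+00 -3.48707868e-04 -1.52015202e-01] 0.03565979585952482 [ 0.09733601  0.64884496 -1.48754924]
topz [0.0949 0.0958 0.0968]
yaw -8.381572557055234 slopes -0.004149509501477911 0.004149392963086178 mid x 0.0003349775206476626 w 0.03625322573921877 ymax 0.05660386355320802 0.05702529741330712
plane [ 0.00589909 -0.00408799  0.09588105]
tool local 0.00031736869719081756 0.0019192486641369704
```

View pics/w7.png

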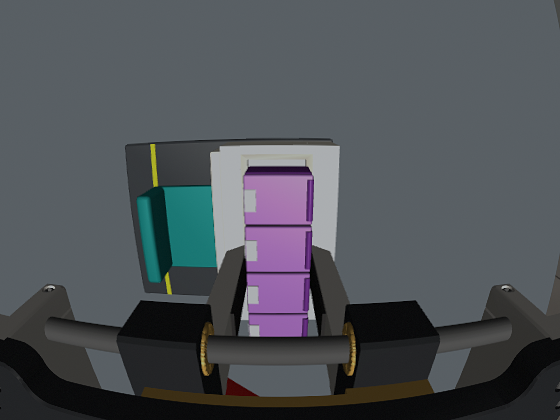

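View pics/c7.png

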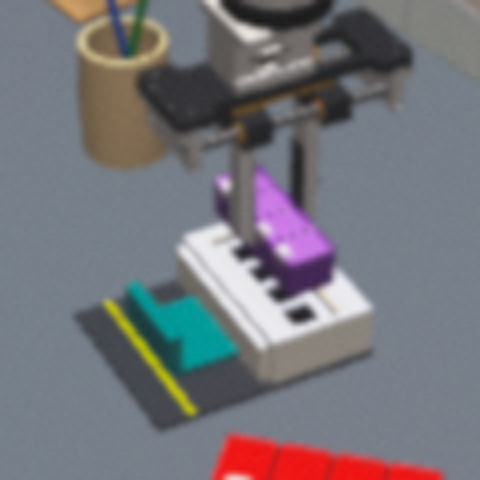

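```bash
python3 - <<'E'
from disp import *
p,d,X=wcloud('w7')
a=np.radians(-8.5);e=np.array([np.cos(a),np.sin(a)]);n=np.array([-e[1],e[0]]);c=np.array([.644,.0115])
L=np.stack([(X[...,:2]-c)@e,(X[...,:2]-c)@n],-1)
for xl in(-.032,-.01,0,.01,.032):
    m=(d>0)&(abs(L[...,0]-xl)<.004)&(L[...,1]>.03)&(L[...,1]<.08)
    l=L[m][:,1];z=X[m][:,2]
    print(xl,[(round(float(y),3),round(float(np.median(z[(l>y-.001)&(l<y+.001)])),4)) for y in np.arange(.052,.074,.002) if ((l>y-.001)&(l<y+.001)).any()])
m=(d>0)&(abs(X[...,2]-.044)<.004)&(L[...,1]>.05)&(L[...,1]<.066)
print('x range of top', np.percentile(L[m][:,0],[.5,99.5]))
E
```

```text
-0.032 [(0.052, 0.0433), (0.054, 0.0434), (0.056, 0.0433), (0.058, 0.0433), (0.06, 0.0433), (0.062, 0.0432), (0.064, 0.0434), (0.066, 0.0434), (0.068, 0.0207), (0.07, -0.0004), (0.072, -0.0007)]
-0.01 [(0.052, 0.0955), (0.054, 0.0953), (0.056, 0.0896), (0.058, 0.0692), (0.06, 0.0419), (0.062, 0.0434), (0.064, 0.0433), (0.066, 0.0432), (0.068, 0.0221), (0.07, -0.0006), (0.072, -0.0009)]
0 [(0.052, 0.0956), (0.054, 0.0955), (0.056, 0.0886), (0.058, 0.041), (0.06, 0.042), (0.062, 0.0432), (0.064, 0.0432), (0.066, 0.0435), (0.068, 0.0229), (0.07, -0.0004), (0.072, -0.0005)]
0.01 [(0.052, 0.0957), (0.054, 0.0952), (0.056, 0.0891), (0.058, 0.041), (0.06, 0.0422), (0.062, 0.0432), (0.064, 0.0433), (0.066, 0.0435), (0.068, 0.0236), (0.07, -0.0006), (0.072, -0.0008)]
0.032 [(0.052, 0.0435), (0.054, 0.0434), (0.056, 0.0435), (0.058, 0.0433), (0.06, 0.0434), (0.062, 0.0434), (0.064, 0.0436), (0.066, 0.0435), (0.068, 0.0159), (0.07, -0.0007), (0.072, -0.0007)]
x range of top [-0.04274966  0.04115544]
```

Emit:
{"name": "step_arm", "arguments": {"commands": [{"xyz": [-0.0003,-0.0007,-0.003],"twist": [0,0,0]},{"xyz": [-0.0003,-0.0007,-0.006],"twist": [0,0,0]},{"xyz": [-0.0003,-0.0007,-0.009],"twist": [0,0,0]},{"xyz": [-0.0003,-0.0007,-0.012],"twist": [0,0,0]},{"xyz": [-0.0003,-0.0007,-0.015],"twist": [0,0,0]},{"xyz": [-0.0003,-0.0007,-0.018],"twist": [0,0,0]},{"xyz": [-0.0003,-0.0007,-0.02],"twist": [0,0,0]},{"xyz": [-0.0003,-0.0007,-0.022],"twist": [0,0,0]},{"xyz": [-0.0003,-0.0007,-0.024],"twist": [0,0,0]},{"xyz": [-0.0003,-0.0007,-0.025],"twist": [0,0,0]},{"xyz": [-0.0003,-0.0007,-0.026],"twist": [0,0,0]},{"xyz": [-0.0003,-0.0007,-0.026],"twist": [0,0,0]}]}}

```text
time: 10.42
tool_pos: [0.6441, 0.0128, 0.0372]
ee_rot: [-1.571, 0.0, -0.152]
wrist_force: [0.0, 0.1, -0.9]
width: 0.0356
```

Emit:
{"name": "step_arm", "arguments": {"commands": [{"xyz": [0,0,-0.001],"twist": [0,0,0]},{"xyz": [0,0,-0.002],"twist": [0,0,0]},{"xyz": [0,0,-0.003],"twist": [0,0,0]},{"xyz": [0,0,-0.003],"twist": [0,0,0]},{"xyz": [0,0,-0.003],"twist": [0,0,0]}]}}

```text
time: 10.83
tool_pos: [0.6441, 0.0128, 0.0343]
ee_rot: [-1.571, 0.0, -0.152]
wrist_force: [-0.5, -0.3, -0.8]
width: 0.0359
```

Emit:
{"name": "step_arm", "arguments": {"commands": [{"xyz": [0,0,-0.0005],"twist": [0,0,0]},{"xyz": [0,0,-0.0005],"twist": [0,0,0]},{"xyz": [0,0,-0.001],"twist": [0,0,0]},{"xyz": [0,0,-0.001],"twist": [0,0,0]}]}}

```text
time: 11.17
tool_pos: [0.6443, 0.0128, 0.0335]
ee_rot: [-1.571, -0.0, -0.152]
wrist_force: [0.1, -0.1, -1.7]
width: 0.0354
```

```bash
python3 - <<'E'
from h import *
snap('wrist','w8');o=robot.get_obs();print(o['time'],o['tool_pos'],o['wrist_force'])
E
python3 boxm.py w8 .066
```

```text
11.2167 [0.6442886  0.0127773  0.03347911] [ 0.35943971 -1.45721934 -1.36427479]
topz [0.0646 0.0655 0.0664]
yaw -8.41681546929574 slopes -0.003416734580219547 0.003416717692977866 mid x -8.001914894344247e-05 w 0.03624844677896826 ymax 0.05618612075565641 0.056707564226653635
plane [ 0.00580791 -0.00327009  0.06549611]
tool local 9.853026169042853e-05 0.0013057909533204272
```

Emit:
{"name": "step_arm", "arguments": {"commands": [{"xyz": [0,0,-0.0005],"twist": [0,0,0]},{"xyz": [0,0,-0.0007],"twist": [0,0,0]},{"xyz": [0,0,-0.0007],"twist": [0,0,0]},{"xyz": [0,0,-0.0007],"twist": [0,0,0]}]}}

```text
time: 11.55
tool_pos: [0.6443, 0.0128, 0.0334]
ee_rot: [-1.571, -0.0, -0.152]
wrist_force: [-1.3, 0.5, 2.8]
width: 0.0357
```

Contact felt (force risen about 4 N): seated. Release.

Emit:
{"name": "step_arm", "arguments": {"commands": [{"xyz": [0,0,0],"twist": [0,0,0]},{"xyz": [0,0,0],"twist": [0,0,0]},{"xyz": [0,0,0],"twist": [0,0,0]},{"xyz": [0,0,0],"twist": [0,0,0]},{"xyz": [0,0,0],"twist": [0,0,0]},{"xyz": [0,0,0],"twist": [0,0,0]},{"xyz": [0,0,0],"twist": [0,0,0]}], "fingers": 80}}

```text
time: 12.13
tool_pos: [0.6442, 0.0128, 0.0326]
ee_rot: [-1.571, -0.0, -0.152]
wrist_force: [0.1, 0.0, -0.6]
width: 0.0643
```

Emit:
{"name": "step_arm", "arguments": {"commands": [{"xyz": [0,0,0.005],"twist": [0,0,0]},{"xyz": [0,0,0.015],"twist": [0,0,0]},{"xyz": [0,0,0.03],"twist": [0,0,0]},{"xyz": [0,0,0.045],"twist": [0,0,0]},{"xyz": [0,0,0.06],"twist": [0,0,0]},{"xyz": [0,0,0.07],"twist": [0,0,0]},{"xyz": [0,0,0.07],"twist": [0,0,0]},{"xyz": [0,0,0.07],"twist": [0,0,0]}]}}

```text
time: 12.8
tool_pos: [0.6448, 0.0128, 0.1039]
ee_rot: [-1.571, -0.002, -0.152]
wrist_force: [-0.4, -0.2, 0.3]
width: 0.0644
```

```bash
python3 - <<'E'
from h import *
snap('wrist','w9');o=robot.get_obs();print(o['time'],o['tool_pos'],o['wrist_force'],o['width'])
E
python3 boxm.py w9 .066
```

```text
12.85 [0.64407766 0.01277903 0.10257682] [ 0.4274672  -0.3537879  -0.30488234] 0.06474476973886692
topz [0.0646 0.0655 0.0664]
yaw -8.570521483306672 slopes 0.00043188351760613356 -0.0004268360087039473 mid x -0.00014771525700825716 w 0.035694534440084566 ymax 0.0545368611842614 0.05468057550248351
plane [ 0.00681656 -0.00112719  0.06548156]
tool local -0.00011381720229366288 0.001276315977207666
```

View pics/w9.png

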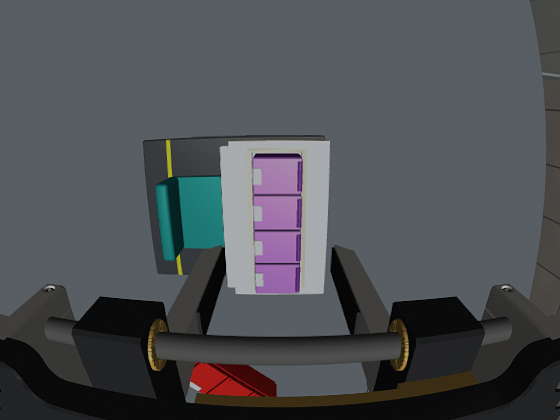

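```bash
cat > lip.py <<'E'
from h import *
import sys
f=sys.argv[1]
p,d,X=wcloud(f);h=cv2.cvtColor(p,cv2.COLOR_RGB2HSV)
a=np.radians(-8.5);e=np.array([np.cos(a),np.sin(a)]);n=np.array([-e[1],e[0]]);c=np.array([.644,.0115])
L=np.stack([(X[...,:2]-c)@e,(X[...,:2]-c)@n],-1)
t=(h[...,0]>78)&(h[...,0]<98)&(h[...,1]>100)&(d>0)&(abs(L[...,1])<.06)
m=t&(X[...,2]>.044);q=L[m];print('lip top n',len(q),'z',np.median(X[m][:,2]),'x',np.percentile(q[:,0],[1,50,99]).round(4),'y',np.percentile(q[:,1],[1,99]).round(4))
y=(h[...,0]>22)&(h[...,0]<35)&(h[...,1]>120)&(d>0)&(abs(L[...,1])<.08)&(abs(L[...,0]+.1)<.03)
if y.any():print('yellow x',np.percentile(L[y][:,0],[2,50,98]).round(4))
w=(h[...,1]<60)&(d>0)&(abs(L[...,1])<.06)&(L[...,0]<-.03)&(L[...,0]>-.13)&(X[...,2]>.036)&(X[...,2]<.0425)&(h[...,2]>90)
if w.any():print('front top x',np.percentile(L[w][:,0],[1,5,50]).round(4),'z',np.median(X[w][:,2]))
fl=(h[...,1]<60)&(d>0)&(abs(L[...,1])<.06)&(L[...,0]<-.03)&(X[...,2]>.012)&(X[...,2]<.034)&(h[...,2]>60)&(L[...,0]>-.13)
if fl.any():print('face x',np.percentile(L[fl][:,0],[5,50,95]).round(4),fl.sum())
tp=robot.get_obs()['tool_pos'];v=tp[:2]-c;print('tool local',v@e,v@n,tp)
E
python3 lip.py w9
```

```text
lip top n 1000 z 0.04704999104609673 x [-0.1014 -0.0951  0.0341] y [-0.0336  0.0339]
yellow x [-0.1038 -0.1012 -0.0991]
front top x [-0.046  -0.0456 -0.042 ] z 0.03938798924699676
face x [-0.0504 -0.0503 -0.0503] 2
tool local -0.00011224940729040288 0.0012764548169741337 [0.64407766 0.01277903 0.10257682]
```

Emit:
{"name": "step_arm", "arguments": {"commands": [{"xyz": [-0.02,0.003,0],"twist": [0,0,0]},{"xyz": [-0.045,0.006,0],"twist": [0,0,0]},{"xyz": [-0.07,0.01,0],"twist": [0,0,0]},{"xyz": [-0.09,0.012,0],"twist": [0,0,0]},{"xyz": [-0.095,0.013,0],"twist": [0,0,0]},{"xyz": [-0.095,0.013,0],"twist": [0,0,0]},{"xyz": [-0.095,0.013,0],"twist": [0,0,0]},{"xyz": [-0.095,0.013,-0.01],"twist": [0,0,0]},{"xyz": [-0.095,0.013,-0.025],"twist": [0,0,0]},{"xyz": [-0.095,0.013,-0.04],"twist": [0,0,0]},{"xyz": [-0.095,0.013,-0.04],"twist": [0,0,0]},{"xyz": [-0.095,0.013,-0.04],"twist": [0,0,0]}], "fingers": 134}}

```text
time: 13.85
tool_pos: [0.5488, 0.0257, 0.0608]
ee_rot: [-1.571, 0.003, -0.152]
wrist_force: [-0.8, -0.0, -0.2]
width: 0.0445
```

Emit:
{"name": "step_arm", "arguments": {"commands": [{"xyz": [0,0,0],"twist": [0,0,0]},{"xyz": [0,0,0],"twist": [0,0,0]},{"xyz": [0,0,0],"twist": [0,0,0]}]}}

```text
time: 14.1
tool_pos: [0.5501, 0.0257, 0.0637]
ee_rot: [-1.571, -0.002, -0.152]
wrist_force: [-0.3, -0.1, -0.1]
width: 0.0445
```

```bash
python3 - <<'E'
from h import *
snap('wrist','w10');snap('side','side10')
p=cv2.imread('pics/side10.png')[120:240,230:350]
cv2.imwrite('pics/c10.png',cv2.resize(p,None,fx=4,fy=4,interpolation=cv2.INTER_CUBIC))
E
python3 lip.py w10
```

```text
lip top n 1550 z 0.04709614272943452 x [-0.1019 -0.0962 -0.0719] y [-0.0333  0.0341]
yellow x [-0.1187 -0.1011 -0.0717]
front top x [-0.0463 -0.0459 -0.042 ] z 0.03942906087911953
face x [-0.0468 -0.0465 -0.0462] 249
tool local -0.09520423864294697 0.00017574191358271627 [0.54986747 0.02574589 0.06358419]
```

View pics/w10.png

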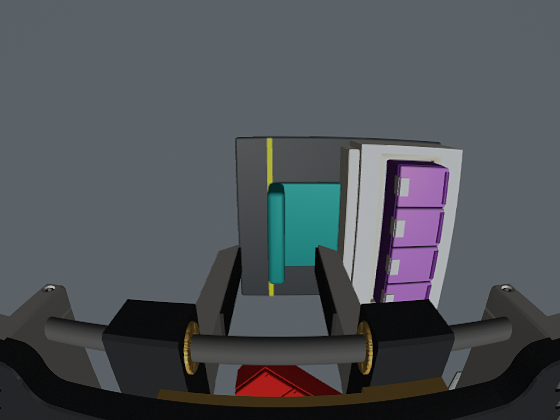

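View pics/c10.png

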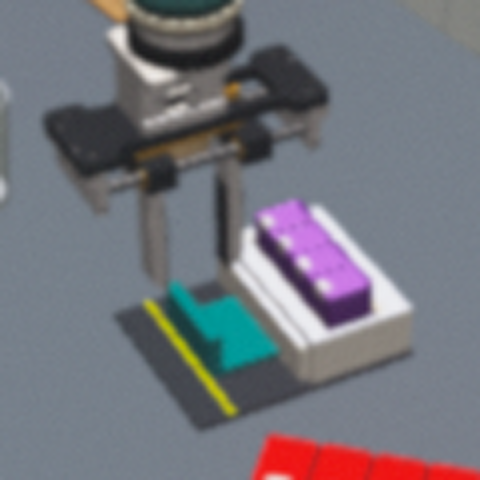

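Emit:
{"name": "step_arm", "arguments": {"commands": [{"xyz": [-0.0005,0,-0.01],"twist": [0,0,0]},{"xyz": [-0.0005,0,-0.02],"twist": [0,0,0]},{"xyz": [-0.0005,0,-0.03],"twist": [0,0,0]},{"xyz": [-0.0005,0,-0.04],"twist": [0,0,0]},{"xyz": [-0.0005,0,-0.048],"twist": [0,0,0]},{"xyz": [-0.0005,0,-0.053],"twist": [0,0,0]},{"xyz": [-0.0005,0,-0.056],"twist": [0,0,0]},{"xyz": [-0.0005,0,-0.056],"twist": [0,0,0]},{"xyz": [-0.0005,0,-0.056],"twist": [0,0,0]},{"xyz": [-0.0005,0,-0.056],"twist": [0,0,0]}]}}

```text
time: 15.03
tool_pos: [0.5493, 0.0258, 0.0073]
ee_rot: [-1.571, -0.001, -0.152]
wrist_force: [-0.2, 0.5, 0.9]
width: 0.0444
```

Emit:
{"name": "step_arm", "arguments": {"commands": [{"xyz": [0,0,0],"twist": [0,0,0]},{"xyz": [0,0,0],"twist": [0,0,0]},{"xyz": [0,0,0],"twist": [0,0,0]},{"xyz": [0,0,0],"twist": [0,0,0]},{"xyz": [0,0,0],"twist": [0,0,0]},{"xyz": [0,0,0],"twist": [0,0,0]},{"xyz": [0,0,0],"twist": [0,0,0]},{"xyz": [0,0,0],"twist": [0,0,0]},{"xyz": [0,0,0],"twist": [0,0,0]},{"xyz": [0,0,0],"twist": [0,0,0]}], "fingers": 255}}

```text
time: 15.87
tool_pos: [0.5489, 0.0258, 0.0068]
ee_rot: [-1.571, -0.001, -0.152]
wrist_force: [0.7, -0.7, 0.3]
width: 0.0118
```

```bash
python3 - <<'E'
from h import *
snap('wrist','w11')
E
python3 lip.py w11
```

```text
lip top n 2468 z 0.04712106346212105 x [-0.1022 -0.0962 -0.0905] y [-0.0327  0.0342]
yellow x [-0.1036 -0.1015 -0.0901]
front top x [-0.0463 -0.046  -0.0425] z 0.03937367129488674
face x [-0.1058 -0.0464 -0.046 ] 1387
tool local -0.09618251047768181 6.747831133047817e-05 [0.54888395 0.02578342 0.00681401]
```

View pics/w11.png

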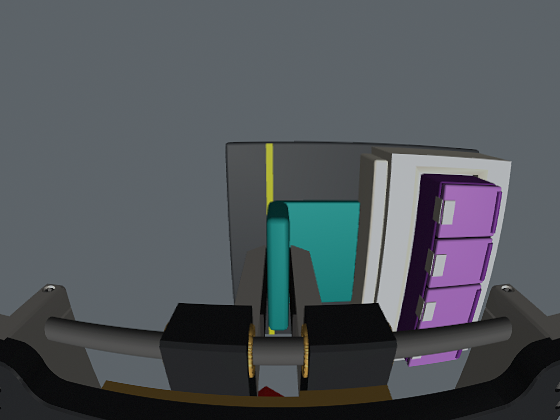

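Emit:
{"name": "step_arm", "arguments": {"commands": [{"xyz": [-0.0049,0.0007,0],"twist": [0,0,0]},{"xyz": [-0.0099,0.0015,0],"twist": [0,0,0]},{"xyz": [-0.0148,0.0022,0],"twist": [0,0,0]},{"xyz": [-0.0198,0.003,0],"twist": [0,0,0]},{"xyz": [-0.0247,0.0037,0],"twist": [0,0,0]},{"xyz": [-0.0297,0.0044,0],"twist": [0,0,0]},{"xyz": [-0.0346,0.0052,0],"twist": [0,0,0]},{"xyz": [-0.0396,0.0059,0],"twist": [0,0,0]},{"xyz": [-0.0445,0.0067,0],"twist": [0,0,0]},{"xyz": [-0.049,0.0073,0],"twist": [0,0,0]},{"xyz": [-0.052,0.0078,0],"twist": [0,0,0]},{"xyz": [-0.0544,0.0081,0],"twist": [0,0,0]}]}}

```text
time: 16.92
tool_pos: [0.4959, 0.0337, 0.0068]
ee_rot: [-1.571, -0.005, -0.152]
wrist_force: [8.6, -1.3, -6.6]
width: 0.0117
```

Emit:
{"name": "step_arm", "arguments": {"commands": [{"xyz": [0,0,0],"twist": [0,0,0]},{"xyz": [0,0,0],"twist": [0,0,0]},{"xyz": [0,0,0],"twist": [0,0,0]},{"xyz": [0,0,0],"twist": [0,0,0]},{"xyz": [0,0,0],"twist": [0,0,0]},{"xyz": [0,0,0],"twist": [0,0,0]}]}}

```text
time: 17.42
tool_pos: [0.496, 0.0337, 0.0068]
ee_rot: [-1.571, -0.005, -0.152]
wrist_force: [7.8, -0.7, -4.4]
width: 0.0115
```

```bash
python3 - <<'E'
from h import *
snap('wrist','w12')
E
python3 lip.py w12
```

```text
lip top n 2463 z 0.047112070636963835 x [-0.1558 -0.1499 -0.1442] y [-0.0328  0.0341]
yellow x [-0.1034 -0.1014 -0.0994]
front top x [-0.1    -0.0997 -0.0964] z 0.03936327479757533
face x [-0.1001 -0.0673 -0.0377] 8459
tool local -0.149665709845562 3.402063572362454e-05 [0.49598327 0.03365565 0.00681937]
```

View pics/w12.png

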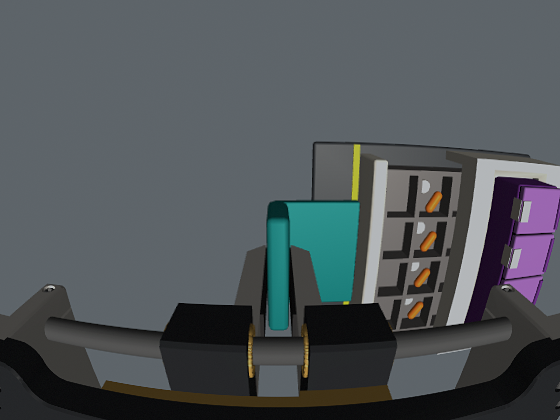

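Emit:
{"name": "step_arm", "arguments": {"commands": [{"xyz": [-0.0014,0.0002,0],"twist": [0,0,0]},{"xyz": [-0.0014,0.0002,0],"twist": [0,0,0]},{"xyz": [-0.0014,0.0002,0],"twist": [0,0,0]},{"xyz": [-0.0014,0.0002,0],"twist": [0,0,0]},{"xyz": [-0.0014,0.0002,0],"twist": [0,0,0]},{"xyz": [-0.0014,0.0002,0],"twist": [0,0,0]},{"xyz": [-0.0014,0.0002,0],"twist": [0,0,0]},{"xyz": [-0.0014,0.0002,0],"twist": [0,0,0]}]}}

```text
time: 18.13
tool_pos: [0.4946, 0.0339, 0.0068]
ee_rot: [-1.571, -0.005, -0.152]
wrist_force: [8.1, -0.8, -5.3]
width: 0.0115
```

```bash
python3 - <<'E'
from h import *
snap('wrist','w13');snap('side','side13');snap('scene','scene13')
p=cv2.imread('pics/side13.png')[120:240,220:350]
cv2.imwrite('pics/c13.png',cv2.resize(p,None,fx=5,fy=5,interpolation=cv2.INTER_CUBIC))
E
python3 lip.py w13
```

```text
lip top n 2465 z 0.04712958444139215 x [-0.1571 -0.1513 -0.1455] y [-0.0328  0.034 ]
yellow x [-0.1034 -0.1019 -0.1   ]
front top x [-0.1014 -0.1011 -0.0977] z 0.03938561758525709
face x [-0.1014 -0.0682 -0.0336] 8662
tool local -0.15106139260137685 2.6695210302225203e-05 [0.49460183 0.0338547  0.00678382]
```

View pics/c13.png

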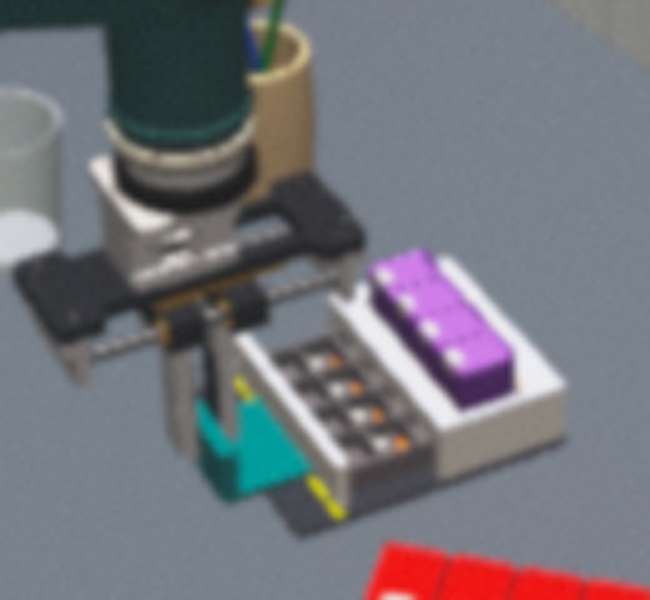

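View pics/scene13.png

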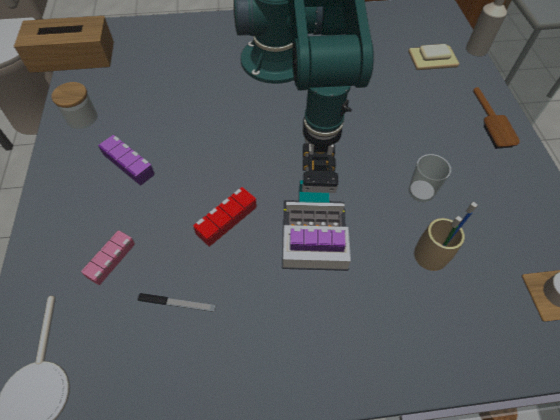

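View pics/w13.png

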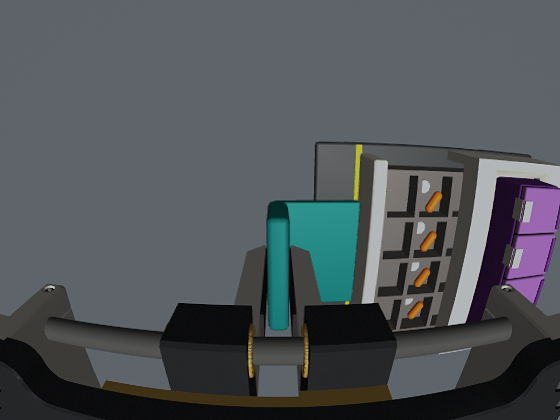

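```bash
python3 - <<'E'
from h import *
print(robot.close_job(),robot.get_obs()['tool_pos'],robot.get_obs()['time'])
E
```

```text
the job is handed in; nothing more can be done
the job is handed in; nothing more can be done
```

The pill box is docked, the drawer is held open at the yellow line, and the job was handed in at about 18.3 s. No verdict was reported.

**Docking:** I took the smaller purple pill box and set it down in the pocket with its tabs on the drawer side. A contact force of about 4 N showed it was on the pocket floor before I let go. Afterwards its top read level and 22 mm above the housing, with its heading within about 0.1° of the dispenser's.

**Drawer:** I gripped the teal lip and pulled the drawer out about 55 mm. The last wrist-camera reading put its front face at -101.1 to -101.4 mm. The line's middle read between -101.4 and -101.9 mm, against a nominal -101 mm. The gripper held with no slip against a spring pull of about 8 N.

**Surroundings:** The last scene picture shows the cup, the toothbrush stand and the nail file where they were.

**Checks that disagreed:**
- **Tool height:** the fingertips stood about 15 mm above the reported TCP height, not 8 mm below it as stated. My first grasp therefore closed in the air above the box without touching it; I measured the true tip height from the cameras and used that from then on.
- **End position of the box:** after I let go, the box's far end read about 1.5 mm short of its expected place along its length. I put this down to a measuring artefact, because the grip was released without moving the box and it sits flat inside the pocket.

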